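# Make up a sake set and a tea set on ware boards

### The arm

A 6-joint arm with a two-finger parallel gripper is mounted at the origin on the work surface. World frame = base frame: x ahead of the robot, y to its left, z up, the work surface at z = 0. Lengths are in m, angles in rad, forces in N, time in s.
With the tool pointing down it reaches from about 0.35 to 0.975 m from the base axis. Payload 4.9 kg.
Tool frame: the origin (TCP) lies at the very end of the fingers, on their centre line; the grasp point (between the pads) lies 19 mm behind it; z points along the fingers, y is the direction in which the jaws open and shut (so a half turn about z gives the same grasp; the last joint's range is limited). The gripper opens to 85 mm and grips with 20 to 120 N. Pads are 22 mm wide; open, the fingers measure 114 mm over their backs; the gripper's body (76 mm by 85 mm) begins 54 mm behind the grasp point. The pads swing forward as they close: fully open they stand 13 mm farther back than shut.
Start: joints at [1.117, 0.053, 1.613, -0, 1.476, -0.119], TCP at [0.205, 0.59, 0.231] pointing down, gripper open.
Joint ranges: [-3.01, 3.01], [-1.01, 2.22], [0.06, 2.58], [-1.02, 4.17], [0.09, 2.62], [-3.14, 3.14]. Speed limits (rad/s): [2.57, 2.57, 3.14, 3.14, 3.14, 3.14].

### API

Orientations are given as a unit quaternion [w, x, y, z].
In Python, from plant import state, grab_frame, camera_model, job_done, search_frame, masks_of, place_of gives the robot as it stands.
- The arm moves only by the tool drive_tool, never from a script. Its argument "series" is a list of rows, each a list of 2 entries, a list of its own where there are three numbers: the shift along the world's x, y, z in m, then the turn, a rotation vector about the world's x, y, z in degrees. A call has 1 to 8 rows; each row is the pose to reach, as a shift and turn from the pose commanded when the call began; what a row does not reach only later rows make up. A row lasts 1/10 s, in which the tool goes at most 50 mm and 8.59 degrees, less where a joint would pass 70% of its speed; a pose out of reach is approached as far as the arm can. A call with a gripper value outside its range is refused whole. "fingers" is the closure, from -1 (fully open) to 1 (shut), so that 0 is half open, set as the call begins (left out, the last holds). The fingers move at their own pace and stop on an object; the grip force is fixed at half the most. Time passes only in rows, so rows that repeat a pose let the fingers close. It gives the time, the measured TCP pose, the force and the opening at its end, in the units of the state.
- state(): the state, without advancing time (a new reading comes with each control period).
- grab_frame(name): name is "scene" or "top" or "wrist"; returns the picture (400x640x3 uint8, red, green, blue); there is no depth.
- camera_model(name): a dict with "fovy" (degrees; the focal length in pixels is half the picture's height over the tangent of half this angle, whatever the lens; pixels are square), "cx", "cy" (the principal point, pixels), "D" ([k1, k2, p1, p2, k3] as OpenCV has them; the pictures are not rectified), "rvec" (rotation vector, rad) and "tvec" (3), from world to camera coordinates, as OpenCV has them. Camera axes: x right, y down, z forward; pixel columns grow to the right and rows downward; lengths in m; the calibration is good to about 2 mm. A picture is of the moment at which its call begins: read the wrist's pose just before it. camera_model takes no time and is no camera call; for the wrist camera it gives the pose at the moment of the call.
- job_done(): hands the job in, once; it reports no verdict.
Trained networks look in the newest picture that a camera, given by its name, has taken for a name from the list of things; names that differ only in an ending like _2 or _b are one class to them, and where a whole thing is asked for, a point or a joint stands for the part that bears it (a point fixed in the world has none). Each returns a list of dicts, best first, with "confidence" (0 to 1); they miss things now and then, are a little off and sometimes report something else, mostly with a low value. They report only what shows in the picture. A call takes as long as a camera call.
- search_frame(camera, name): "location" ([x, y, z] in m, in world coordinates, good to about 4 mm: the middle of the surface that is visible of it).
- masks_of(camera, name): "pixels" (400x640 bool, what is visible of it).
- place_of(camera, name): "location" ([x, y, z] in m, in world coordinates, good to about 4 mm: a listed point, or the origin of a listed thing).
The state is a dict: "time": time; "joint_pos": joint angles; "joint_vel": joint speeds; "joint_efforts": joint torques, N m; "tool_pos": TCP position; "tool_rot": TCP orientation; "contact_force": force on the tool from outside, world axes, zero at the start; "ft_torque": the same for the moment, N m; "gripper_width": opening from 0.0 (shut) to 1.0 (fully open).
Only numpy, scipy, OpenCV 4.12 (cv2) and the standard library are available. Lean on these libraries where they do the work, as an engineer would, in place of code of your own. Each camera call takes 0.05 s, during which the arm holds its last target.

### The job

Make up two porcelain sets from the stock on the cloth. On the long board with three pads stand the sake set: the flask on the middle pad, the small round cup on the pad at the robot's left and the eight-sided pot on the pad at the robot's right; on the short board with two pads stand the tea set: the lidded jar on the left pad and the tall round cup on the right pad. Set each piece down gently, upright and centred on its pad, without tipping any over, and leave the square box, the brush pot and the paint dish where they are.

Things in the scene. Friction and masses are not known exactly. Their poses are not given: they have to be found in the camera images.
- flask_mid (a point): White porcelain sake flask, loose, round, 94 mm tall, about 0.16 kg: upright cylindrical body 52 mm in diameter from 8 to 56 mm above its foot (grip there), sloping shoulder, narrow neck 21 mm, lip 30 mm across with a dark mouth. The point is on its upright axis at half height; z axis up. (47 mm above the foot).
- small_cup_mid (a point): Small round white porcelain cup, loose, open on top, straight outside wall, 46 mm in diameter, 46 mm tall, wall 3 mm, about 0.07 kg. The point is on its upright axis at half height; z axis up. (23 mm above the foot).
- eight_pot_mid (a point): Eight-sided open white porcelain pot, loose, 62 mm across opposite flat sides, 48 mm tall, wall 5 mm, about 0.12 kg. The point is on its upright axis at half height; z axis up. (24 mm above the foot). Its x axis is square to a flat side, so flat pairs face its x axis and every 45 degrees from it.
- lidded_jar_mid (a point): Round white porcelain jar with a fixed domed lid and a small blue-banded knob, loose, one solid piece, about 0.2 kg: straight cylinder 60 mm in diameter up to 46 mm above the foot (grip there), top of knob at 68 mm. The point is on its upright axis at half height; z axis up. (34 mm above the foot).
- tall_cup_mid (a point): Tall round white porcelain tea cup, loose, open on top, straight outside wall, 58 mm in diameter, 74 mm tall, wall 3.5 mm, about 0.14 kg. The point is on its upright axis at half height; z axis up. (37 mm above the foot).
- square_box_mid (a point): Square white porcelain box with a fixed lid, loose, 50 x 50 mm, 43 mm tall, standing among the stock but part of neither set: it must stay where it is. The point is on its upright axis at half height; z axis up. (21.5 mm above the foot).
- long_board: Fixed flat pale wooden board, 90 mm (its x) by 275 mm (its y), top 12 mm above the table, with a row of three grey round felt pads 74 mm in diameter (flush with the top) at its y = +90, 0 and -90 mm, x = 0. Origin under its centre at table height, z up. It is turned at most 15 degrees, so its +y end is always at the robot's left.
- short_board: Fixed flat pale wooden board, 90 mm (its x) by 185 mm (its y), top 12 mm above the table, with two grey round felt pads 74 mm in diameter (flush with the top) at its y = +45 and -45 mm, x = 0. Origin under its centre at table height, z up. It is turned at most 15 degrees, so its +y end is always at the robot's left.
- brush_pot: Loose terracotta pot 68 mm in diameter, 85 mm tall, with three brushes standing in it up to 155 mm above the table, at the robot's left of the stock; to be left alone. Origin under its centre.
- paint_dish: Loose low round white dish with blue paint, 90 mm in diameter, 15 mm tall, at the robot's right of the stock; to be left alone. Origin under its centre.

How it is judged:
At the end, for the whole second after the job is handed in: Every piece stands on its named pad, centre within 15 mm in board x and y and 6 mm in height, upright within 0.1 rad, at rest and released; square box, brush pot and paint dish upright and within 20 mm of their start (x of flask_mid in the frame of long_board between -0.015 and 0.015 m and y of flask_mid in the frame of long_board between -0.015 and 0.015 m and z of flask_mid in the frame of long_board between 0.053 and 0.065 m and angle between each of flask_mid, small_cup_mid, eight_pot_mid, lidded_jar_mid, tall_cup_mid, square_box_mid, brush_pot, paint_dish's own z axis and vertical below 0.1 rad and linear speed of each of flask, small_cup, eight_pot, lidded_jar, tall_cup below 0.02 m/s and angular speed of each of flask, small_cup, eight_pot, lidded_jar, tall_cup below 0.2 rad/s and contact force between each of flask, small_cup, eight_pot, lidded_jar, tall_cup and the fingers below 0.1 N and x of small_cup_mid in the frame of long_board between -0.015 and 0.015 m and y of small_cup_mid in the frame of long_board between 0.075 and 0.105 m and z of small_cup_mid in the frame of long_board between 0.029 and 0.041 m and x of eight_pot_mid in the frame of long_board between -0.015 and 0.015 m and y of eight_pot_mid in the frame of long_board between -0.105 and -0.075 m and z of eight_pot_mid in the frame of long_board between 0.03 and 0.042 m and x of lidded_jar_mid in the frame of short_board between -0.015 and 0.015 m and y of lidded_jar_mid in the frame of short_board between 0.03 and 0.06 m and z of lidded_jar_mid in the frame of short_board between 0.04 and 0.052 m and x of tall_cup_mid in the frame of short_board between -0.015 and 0.015 m and y of tall_cup_mid in the frame of short_board between -0.06 and -0.03 m and z of tall_cup_mid in the frame of short_board between 0.043 and 0.055 m and distance of each of square_box_mid, brush_pot, paint_dish from where it was at the start of the episode below 0.02 m); the robot touches nothing.
It fails at once if a piece is tipped over (more than 0.6 rad) (angle between any of flask_mid, small_cup_mid, eight_pot_mid, lidded_jar_mid, tall_cup_mid's own z axis and vertical above 0.6 rad).
It fails at once if a piece is banged on a board (over 60 N) ((contact force between flask and long_board above 60 N or contact force between flask and short_board above 60 N) or (contact force between small_cup and long_board above 60 N or contact force between small_cup and short_board above 60 N) or (contact force between eight_pot and long_board above 60 N or contact force between eight_pot and short_board above 60 N) or (contact force between lidded_jar and long_board above 60 N or contact force between lidded_jar and short_board above 60 N) or (contact force between tall_cup and long_board above 60 N or contact force between tall_cup and short_board above 60 N)).
It fails at once if a piece is dropped from more than about 13 mm (moves free of the fingers faster than 0.5 m/s) ((contact force between flask and the fingers below 0.05 N and linear speed of flask above 0.5 m/s) or (contact force between small_cup and the fingers below 0.05 N and linear speed of small_cup above 0.5 m/s) or (contact force between eight_pot and the fingers below 0.05 N and linear speed of eight_pot above 0.5 m/s) or (contact force between lidded_jar and the fingers below 0.05 N and linear speed of lidded_jar above 0.5 m/s) or (contact force between tall_cup and the fingers below 0.05 N and linear speed of tall_cup above 0.5 m/s)).
It fails at once if the square box, brush pot or paint dish is moved more than 20 mm (distance of any of square_box_mid, brush_pot, paint_dish from where it was at the start of the episode above 0.02 m).
It also fails if it takes over 122 s, if anything falls off the work surface, if the arm or the gripper's body presses on something with over 40 N, if the wrist force passes 120 N, or if a joint passes its speed limit or range.

## Working session

There is one attempt and no reset: what is moved stays moved. The work goes in short steps, Python scripts to look and compute and a tool call to move; the robot and the scene stay as the last step left them, time stands still between calls to the robot, and variables do not carry over. Pictures are saved under pics/ and viewed, and the job is handed in when it is done.

Besides the shell and the picture viewer there is one more tool, called after "Call:" in YAML: its name, and indented under it one key for each argument. drive_tool: Moves the arm, as the interface text tells. Its arguments: {"type":"object","properties":{"series":{"type":"array","items":{"type":"array"}},"fingers":{"type":"number"}},"required":["series"]}

```bash
mkdir -p pics; ls
python3 - <<'E'
from plant import *
import cv2
s=state();print({k:s[k] for k in ['time','tool_pos','tool_rot','gripper_width','contact_force']})
for n in ['scene','top']:
    f=grab_frame(n);cv2.imwrite(f'pics/{n}0.png',f[:,:,::-1])
    for o in ['flask_mid','small_cup_mid','eight_pot_mid','lidded_jar_mid','tall_cup_mid','square_box_mid','long_board','short_board','brush_pot','paint_dish']:
        print(n,o,[(r['location'],r['confidence']) for r in place_of(n,o)][:2])
print(camera_model('top'))
print(state()['time'])
E
```

```text
pics
{'time': 0.0, 'tool_pos': array([0.20509684, 0.58971972, 0.23006185]), 'tool_rot': array([-2.83284151e-04,  1.66627476e-01,  9.86019379e-01, -9.94120192e-04]), 'gripper_width': 1.0010270403913346, 'contact_force': array([-0.30422825,  0.19397968,  0.11989791])}
scene flask_mid [([0.4597, -0.0476, 0.0482], 0.71)]
scene small_cup_mid []
scene eight_pot_mid [([0.4343, -0.17, 0.0222], 0.74)]
scene lidded_jar_mid [([0.4302, 0.1596, 0.0328], 0.79)]
scene tall_cup_mid [([0.4254, 0.0513, 0.0363], 0.7)]
scene square_box_mid [([0.4591, -0.2661, 0.0188], 0.85)]
scene long_board [([0.6073, -0.1503, -0.0003], 0.72), ([0.4565, -0.0467, 0.0495], 0.64)]
scene short_board [([0.6172, 0.1668, 0.0049], 0.94)]
scene brush_pot [([0.459, 0.4432, -0.0002], 0.74)]
scene paint_dish [([0.4502, -0.4429, -0.0027], 0.78)]
top flask_mid [([0.4527, -0.0482, 0.0494], 0.6)]
top small_cup_mid [([0.451, 0.263, 0.0228], 0.77)]
top eight_pot_mid [([0.4351, -0.1673, 0.0263], 0.61)]
top lidded_jar_mid [([0.43, 0.1624, 0.0324], 0.69)]
top tall_cup_mid [([0.4297, 0.0546, 0.036], 0.96)]
top square_box_mid []
top long_board [([0.6059, -0.1508, 0.0009], 0.94)]
top short_board [([0.6152, 0.1681, -0.0015], 0.88), ([0.4554, -0.0472, 0.0478], 0.46)]
top brush_pot [([0.462, 0.4398, -0.0009], 0.81)]
top paint_dish [([0.447, -0.438, 0.0002], 0.92)]
{'fovy': 51.298902683887334, 'cx': 321.15668723560987, 'cy': 201.65862861550457, 'D': array([-0.09341511,  0.        ,  0.        ,  0.        ,  0.        ]), 'rvec': array([ 2.11670101, -2.1404337 ,  0.16583399]), 'tvec': array([0.01269825, 0.5380224 , 1.10739609])}
1.1
```

View images.

View pics/top0.png

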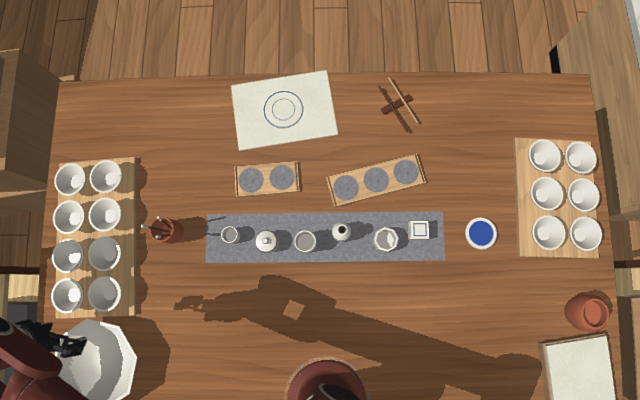

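View pics/scene0.png

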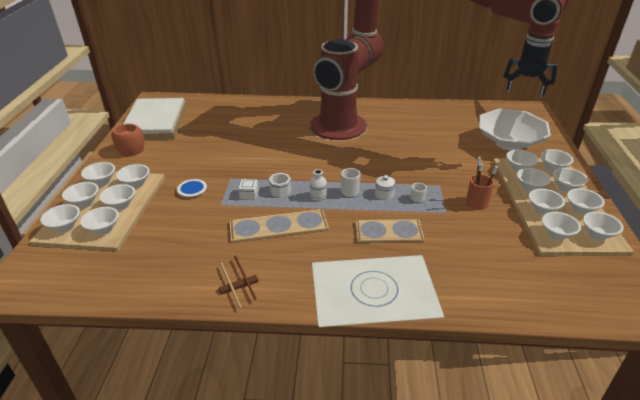

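```bash
cat > h.py <<'E'
import numpy as np, cv2
from plant import *
def pix2w(uv,z,cam):
    m=cam if isinstance(cam,dict) else camera_model(cam)
    f=200/np.tan(np.radians(m['fovy'])/2)
    K=np.array([[f,0,m['cx']],[0,f,m['cy']],[0,0,1]])
    n=cv2.undistortPoints(np.array(uv,float).reshape(-1,1,2),K,m['D']).reshape(-1,2)
    R,_=cv2.Rodrigues(np.array(m['rvec'],float)); t=np.array(m['tvec'],float).ravel()
    C=-R.T@t
    d=np.c_[n,np.ones(len(n))]@R
    return C+d*((z-C[2])/d[:,2])[:,None]
def proj(P,cam):
    m=cam if isinstance(cam,dict) else camera_model(cam)
    f=200/np.tan(np.radians(m['fovy'])/2)
    K=np.array([[f,0,m['cx']],[0,f,m['cy']],[0,0,1]])
    return cv2.projectPoints(np.array(P,float).reshape(-1,1,3),np.array(m['rvec'],float),np.array(m['tvec'],float),K,m['D'])[0].reshape(-1,2)
E
python3 - <<'E'
from h import *
im=cv2.imread('pics/top0.png');hsv=cv2.cvtColor(im,cv2.COLOR_BGR2HSV)
m=((hsv[...,1]<60)&(hsv[...,2]<180)).astype(np.uint8)
m[:150]=0;m[207:]=0;m[:,:230]=0;m[:,430:]=0
n,l,st,c=cv2.connectedComponentsWithStats(m)
P=[]
for i in range(1,n):
    if st[i,4]>200:
        w=pix2w([c[i]],.012,'top')[0];print(c[i],st[i,4],w.round(4));P.append(w)
cv2.imwrite('pics/top0c.png',cv2.resize(im[150:270,200:440],None,fx=3.3,fy=3.3,interpolation=cv2.INTER_CUBIC))
# scene
im=cv2.imread('pics/scene0.png');hsv=cv2.cvtColor(im,cv2.COLOR_BGR2HSV)
m=((hsv[...,1]<60)&(hsv[...,2]<180)).astype(np.uint8)
m[:205]=0;m[245:]=0;m[:,:225]=0;m[:,430:]=0
n,l,st,c=cv2.connectedComponentsWithStats(m)
for i in range(1,n):
    if st[i,4]>100:
        w=pix2w([c[i]],.012,'scene')[0];print(c[i],st[i,4],w.round(4))
E
```

```text
[405.69979296 171.51759834] 483 [ 0.629 -0.238  0.012]
[281.66869919 176.92479675] 492 [0.6175 0.1202 0.012 ]
[375.88461538 179.3097166 ] 494 [ 0.607  -0.1509  0.012 ]
[250.718107   179.65432099] 486 [0.6107 0.2099 0.012 ]
[345.70318725 187.21314741] 502 [ 0.5848 -0.0637  0.012 ]
[357.06751592 206.91974522] 785 [0.5157 0.0755 0.012 ]
[309.05521472 219.56748466] 326 [ 0.5827 -0.0637  0.012 ]
[278.11377246 223.53592814] 334 [ 0.6052 -0.1511  0.012 ]
[246.53043478 227.52463768] 345 [ 0.6275 -0.2384  0.012 ]
[372.80626781 229.20797721] 351 [0.6158 0.1206 0.012 ]
[404.55555556 228.82051282] 351 [0.6092 0.2106 0.012 ]
```

View pics/top0c.png

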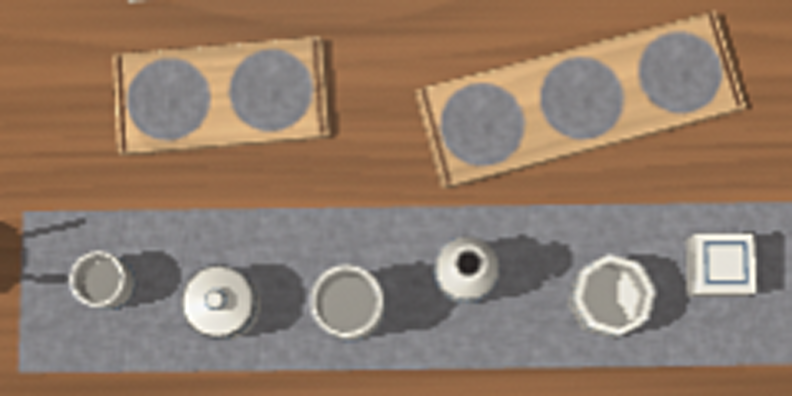

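Run:
```python
from h import *
for n,u,v,z in [('small',100,278,.046),('jar',217,297,.066),('tall',347,301,.074),('flask',468,262,.094),('pot',614,294,.048)]:
    print(n,pix2w([[200+(u+.5)/3.3-.5,150+(v+.5)/3.3-.5]],z,'top')[0].round(4))
# pot outline model overlay for yaw
im=cv2.imread('pics/top0.png')
c=im[215:262,360:412]; cv2.imwrite('pics/pot.png',cv2.resize(c,None,fx=11,fy=11,interpolation=cv2.INTER_CUBIC))
```

```text
small [0.4511 0.2585 0.046 ]
jar [0.4329 0.1573 0.066 ]
tall [0.4281 0.0509 0.074 ]
flask [ 0.4565 -0.0463  0.094 ]
pot [ 0.4331 -0.168   0.048 ]
```

View pics/pot.png

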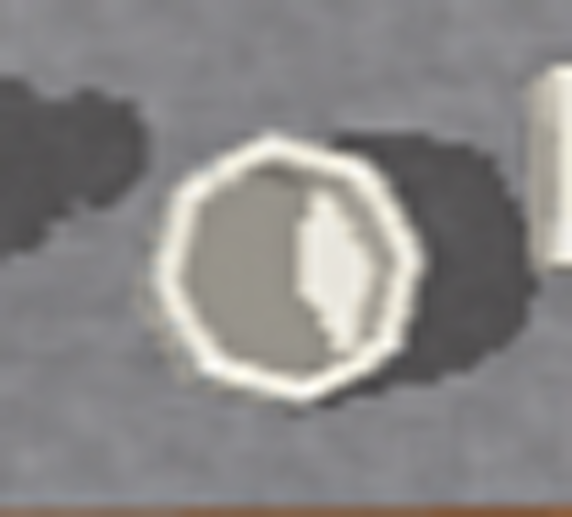

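Run:
```python
from h import *
from scipy.optimize import minimize
im=cv2.imread('pics/top0.png');g=cv2.cvtColor(im,cv2.COLOR_BGR2GRAY).astype(np.float32)
cm=camera_model('top')
# rim ring model (mid of wall): maximize brightness on the rim
def score(p):
    x,y,a=p; 
    P=[]
    for r in (.0285,):
        R=r/np.cos(np.pi/8)
        c=np.array([[x+R*np.cos(a+np.pi/8+k*np.pi/4),y+R*np.sin(a+np.pi/8+k*np.pi/4)] for k in range(9)])
        for k in range(8):
            for t in np.linspace(0,1,12,endpoint=False): P.append([*(c[k]*(1-t)+c[k+1]*t),.048])
    uv=proj(P,cm).astype(np.float32)
    return -cv2.remap(g,uv[:,0].reshape(1,-1),uv[:,1].reshape(1,-1),cv2.INTER_LINEAR).mean()
best=[]
for a in np.radians(np.arange(0,45,3)):
    r=minimize(score,[.4331,-.168,a],method='Nelder-Mead',options=dict(initial_simplex=[[.4331,-.168,a],[.437,-.168,a],[.4331,-.164,a],[.4331,-.168,a+.1]]))
    best.append((r.fun,r.x[0],r.x[1],np.degrees(r.x[2])%45))
for b in sorted(best)[:6]:print(np.round(b,4))
```

```text
[-2.272119e+02  4.327000e-01 -1.678000e-01  2.971130e+01]
[-2.272084e+02  4.327000e-01 -1.679000e-01  2.973800e+01]
[-2.271939e+02  4.327000e-01 -1.677000e-01  2.957670e+01]
[-2.271933e+02  4.328000e-01 -1.678000e-01  2.972320e+01]
[-2.271929e+02  4.327000e-01 -1.678000e-01  2.958090e+01]
[-2.271915e+02  4.327000e-01 -1.677000e-01  2.973030e+01]
```

Call:
drive_tool:
  series:
    - [[0.246, -0.33, 0], [0, 0, -70.8]]
    - [[0.246, -0.33, 0], [0, 0, -70.8]]
    - [[0.246, -0.33, 0], [0, 0, -70.8]]
    - [[0.246, -0.33, 0], [0, 0, -70.8]]
    - [[0.246, -0.33, 0], [0, 0, -70.8]]
    - [[0.246, -0.33, 0], [0, 0, -70.8]]
    - [[0.246, -0.33, 0], [0, 0, -70.8]]
    - [[0.246, -0.33, 0], [0, 0, -70.8]]
  fingers: -1

```text
time: 1.9
tool_pos: [0.4453, 0.2678, 0.2317]
tool_rot: [0.0, 0.696, 0.718, 0.001]
contact_force: [1.1, 0.8, 0.7]
gripper_width: 0.998
```

Call:
drive_tool:
  series:
    - [[0, 0, 0], [0, 0, 0]]
    - [[0, 0, 0], [0, 0, 0]]

```text
time: 2.1
tool_pos: [0.4449, 0.2688, 0.2314]
tool_rot: [-0.0, 0.695, 0.719, 0.0]
contact_force: [0.3, -0.1, -0.3]
gripper_width: 1.0
```

Run:
```python
from h import *
s=state();print(s['tool_pos'],s['tool_rot'])
f=grab_frame('wrist');cm=camera_model('wrist');cv2.imwrite('pics/w1.png',f[:,:,::-1])
print(cm)
print([(r['location'],r['confidence']) for r in place_of('wrist','small_cup_mid')])
```

```text
[0.44491907 0.26881267 0.23138152] [-2.39940918e-04  6.94880010e-01  7.19125651e-01  1.14871851e-04]
{'fovy': 70.71845835553565, 'cx': 319.1335866636884, 'cy': 197.49931340116495, 'D': array([-0.04499538,  0.        ,  0.        ,  0.        ,  0.        ]), 'rvec': array([-2.86823397, -0.05305869, -0.00783702]), 'tvec': array([-0.45401484,  0.20947261,  0.44538786])}
[([0.4518, 0.2639, 0.0256], 0.77)]
```

View pics/w1.png

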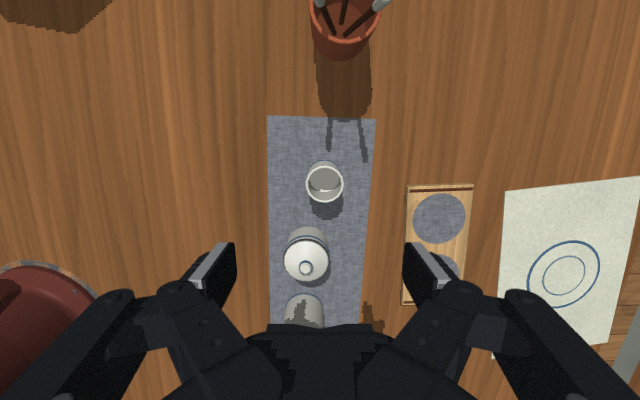

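Run:
```python
from h import *
print(pix2w([[324.5,184]],.046,'wrist'),pix2w([[306,267]],.067,'wrist'),pix2w([[304,302]],.074,'wrist'),pix2w([[439,218]],.012,'wrist'))
```

```text
[[0.45054214 0.2644431  0.046     ]] [[0.43201486 0.16534331 0.067     ]] [[0.43094805 0.12061619 0.074     ]] [[0.61020074 0.21521357 0.012     ]]
```

Call:
drive_tool:
  series:
    - [[0.006, -0.008, -0.04], [0, 0, -2]]
    - [[0.006, -0.008, -0.085], [0, 0, -2]]
    - [[0.006, -0.008, -0.13], [0, 0, -2]]
    - [[0.006, -0.008, -0.17], [0, 0, -2]]
    - [[0.006, -0.008, -0.2], [0, 0, -2]]
    - [[0.006, -0.008, -0.215], [0, 0, -2]]
    - [[0.006, -0.008, -0.223], [0, 0, -2]]
    - [[0.006, -0.008, -0.223], [0, 0, -2]]

```text
time: 3.0
tool_pos: [0.4501, 0.2623, 0.0083]
tool_rot: [-0.0, 0.706, 0.708, -0.0]
contact_force: [-0.6, 0.1, 1.1]
gripper_width: 1.0
```

Call:
drive_tool:
  series:
    - [[0, 0, 0], [0, 0, 0]]
    - [[0, 0, 0], [0, 0, 0]]
    - [[0, 0, 0], [0, 0, 0]]
    - [[0, 0, 0], [0, 0, 0]]
    - [[0, 0, 0], [0, 0, 0]]
    - [[0, 0, 0], [0, 0, 0]]
    - [[0, 0, 0], [0, 0, 0]]
    - [[0, 0, 0], [0, 0, 0]]
  fingers: 1

```text
time: 3.8
tool_pos: [0.452, 0.2622, 0.0103]
tool_rot: [0.001, 0.707, 0.707, 0.002]
contact_force: [-0.2, -0.2, 5.8]
gripper_width: 0.523
```

Call:
drive_tool:
  series:
    - [[0, 0, 0.01], [0, 0, 0]]
    - [[0, 0, 0.04], [0, 0, 0]]
    - [[0, 0, 0.08], [0, 0, 0]]
    - [[0, 0, 0.12], [0, 0, 0]]
    - [[0.01, -0.03, 0.12], [0, 0, 0]]
    - [[0.03, -0.07, 0.12], [0, 0, 0]]
    - [[0.05, -0.11, 0.12], [0, 0, 0]]
    - [[0.065, -0.155, 0.12], [0, 0, 0]]

```text
time: 4.6
tool_pos: [0.5159, 0.1053, 0.129]
tool_rot: [0.0, 0.706, 0.708, 0.0]
contact_force: [1.1, 0.4, -0.3]
gripper_width: 0.523
```

Call:
drive_tool:
  series:
    - [[0.016, -0.04, 0], [0, 0, 0]]
    - [[0.034, -0.085, 0], [0, 0, 0]]
    - [[0.05, -0.125, 0], [0, 0, 0]]
    - [[0.062, -0.155, 0], [0, 0, 0]]
    - [[0.068, -0.167, 0], [0, 0, 0]]
    - [[0.068, -0.167, -0.02], [0, 0, 0]]
    - [[0.068, -0.167, -0.05], [0, 0, 0]]
    - [[0.068, -0.167, -0.07], [0, 0, 0]]

```text
time: 5.4
tool_pos: [0.5822, -0.0596, 0.0566]
tool_rot: [-0.001, 0.707, 0.708, -0.0]
contact_force: [-1.1, 0.1, -0.5]
gripper_width: 0.527
```

Run:
```python
from h import *
s=state();print(s['tool_pos'],s['gripper_width'],s['time'],s['contact_force'])
f=grab_frame('top');cv2.imwrite('pics/t1.png',cv2.resize(f[150:270,200:440,::-1],None,fx=3.3,fy=3.3,interpolation=cv2.INTER_CUBIC))
f=grab_frame('wrist');cv2.imwrite('pics/w2.png',f[:,:,::-1])
```

```text
[ 0.58221148 -0.05963031  0.0566136 ] 0.5274528239217894 5.4 [-1.11208125  0.14174238 -0.46173438]
```

View pics/w2.png

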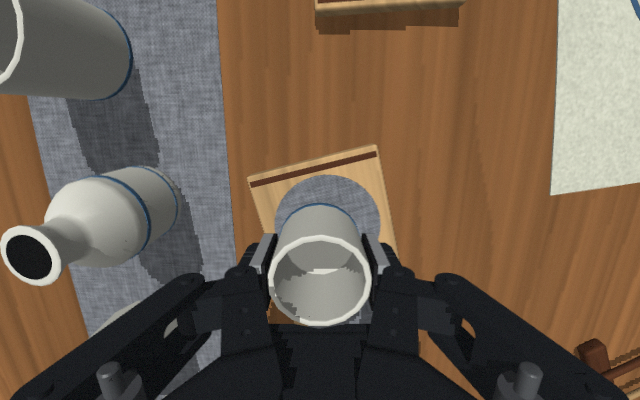

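View pics/t1.png

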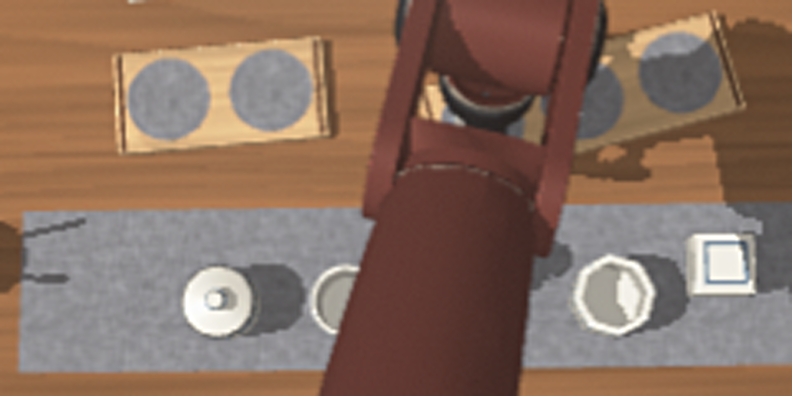

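Run:
```python
from h import *
print(pix2w([[320,280]],.0945,'wrist'),pix2w([[327,175],[276,215],[380,218]],.012,'wrist'), state()['tool_pos'])
```

```text
[[ 0.58066394 -0.05370171  0.0945    ]] [[ 0.58486907 -0.02618942  0.012     ]
 [ 0.54992486 -0.05436574  0.012     ]
 [ 0.62183553 -0.05622265  0.012     ]] [ 0.58010092 -0.0589841   0.05449822]
```

Call:
drive_tool:
  series:
    - [[0.003, -0.005, -0.01], [0, 0, 0]]
    - [[0.003, -0.005, -0.02], [0, 0, 0]]
    - [[0.003, -0.005, -0.02], [0, 0, 0]]
    - [[0.003, -0.005, -0.02], [0, 0, 0]]

```text
time: 5.9
tool_pos: [0.5866, -0.0654, 0.0386]
tool_rot: [0.0, 0.707, 0.707, 0.0]
contact_force: [0.2, 0.8, -0.6]
gripper_width: 0.528
```

Run:
```python
from h import *
s=state();print(s['tool_pos'],s['joint_vel'].round(3))
f=grab_frame('wrist');cv2.imwrite('pics/w3.png',f[:,:,::-1])
```

```text
[ 0.58662452 -0.06542639  0.03860776] [ 0.001 -0.007 -0.007 -0.001 -0.002 -0.   ]
```

View pics/w3.png

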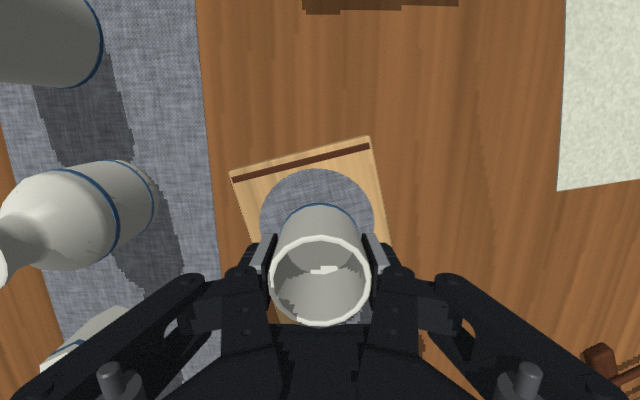

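Run:
```python
from h import *
print(state()['tool_pos'],pix2w([[320,280]],.0765,'wrist'),pix2w([[317,169],[260,215],[374,215]],.012,'wrist'))
```

```text
[ 0.58682525 -0.06545626  0.0389044 ] [[ 0.58707886 -0.06157467  0.0765    ]] [[ 0.58546389 -0.02601117  0.012     ]
 [ 0.54943911 -0.05539302  0.012     ]
 [ 0.62148675 -0.05529499  0.012     ]]
```

Call:
drive_tool:
  series:
    - [[0, 0, -0.006], [0, 0, 0]]
    - [[0, 0, -0.01], [0, 0, 0]]
    - [[0, 0, -0.012], [0, 0, 0]]
    - [[0, 0, -0.014], [0, 0, 0]]
    - [[0, 0, -0.015], [0, 0, 0]]
    - [[0, 0, -0.016], [0, 0, 0]]
    - [[0, 0, -0.016], [0, 0, 0]]

```text
time: 6.65
tool_pos: [0.5866, -0.0654, 0.0224]
tool_rot: [0.0, 0.707, 0.707, 0.0]
contact_force: [-0.4, -0.7, 0.2]
gripper_width: 0.523
```

Call:
drive_tool:
  series:
    - [[0, 0, -0.001], [0, 0, 0]]
    - [[0, 0, -0.002], [0, 0, 0]]
    - [[0, 0, -0.002], [0, 0, 0]]

```text
time: 6.95
tool_pos: [0.5869, -0.0655, 0.0223]
tool_rot: [0.0, 0.707, 0.708, -0.0]
contact_force: [-5.5, 1.0, 10.1]
gripper_width: 0.522
```

Call:
drive_tool:
  series:
    - [[0, 0, 0.001], [0, 0, 0]]
    - [[0, 0, 0.001], [0, 0, 0]]
    - [[0, 0, 0.001], [0, 0, 0]]
    - [[0, 0, 0.001], [0, 0, 0]]
    - [[0, 0, 0.001], [0, 0, 0]]
    - [[0, 0, 0.001], [0, 0, 0]]
  fingers: -1

```text
time: 7.55
tool_pos: [0.5863, -0.0654, 0.0211]
tool_rot: [-0.0, 0.707, 0.707, -0.0]
contact_force: [0.3, -0.4, 0.0]
gripper_width: 1.0
```

Call:
drive_tool:
  series:
    - [[0, 0, 0.01], [0, 0, 0]]
    - [[0, 0, 0.04], [0, 0, 0]]
    - [[0, 0, 0.085], [0, 0, 0]]
    - [[0, 0, 0.13], [0, 0, 0]]
    - [[-0.02, 0.04, 0.13], [0, 0, 0]]
    - [[-0.04, 0.08, 0.13], [0, 0, 0]]
    - [[-0.06, 0.12, 0.13], [0, 0, 0]]
    - [[-0.08, 0.16, 0.13], [0, 0, 0]]

```text
time: 8.35
tool_pos: [0.5057, 0.0958, 0.1524]
tool_rot: [0.0, 0.707, 0.707, 0.001]
contact_force: [0.3, 0.4, -0.6]
gripper_width: 0.999
```

Run:
```python
from h import *
s=state();print(s['tool_pos'],s['gripper_width'],s['time'],s['contact_force'])
f=grab_frame('wrist');cv2.imwrite('pics/w4.png',f[:,:,::-1])
f=grab_frame('scene');cv2.imwrite('pics/s4.png',f[:,:,::-1])
```

```text
[0.50573726 0.0958332  0.152413  ] 0.9992140976806998 8.35 [ 0.25599077  0.35514818 -0.61496211]
```

View pics/w4.png

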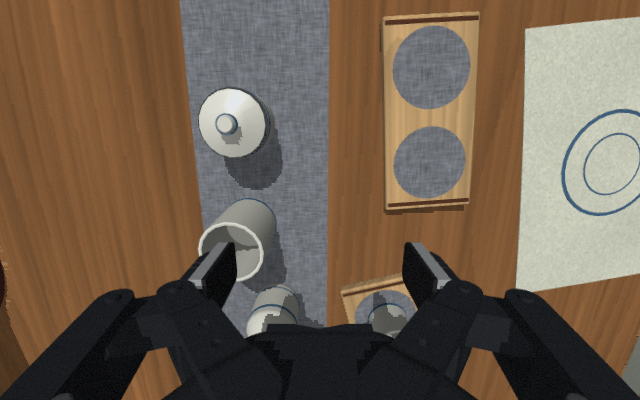

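View pics/s4.png

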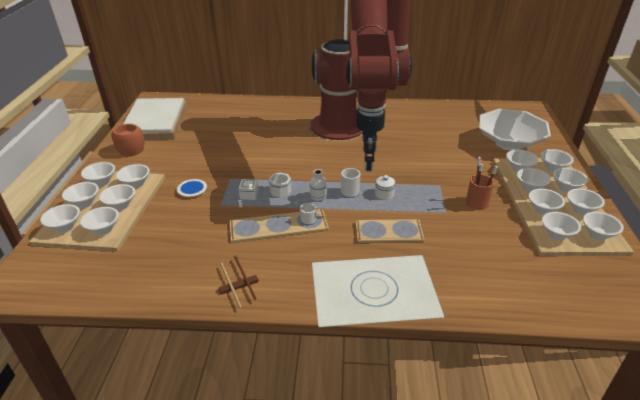

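Run:
```python
from h import *
print(state()['tool_pos'])
for p,z in [((227,124),.066),((234,123),.046),((231,251.5),.074),((431,67),.012),((430,162),.012)]: print(p,pix2w([p],z,'wrist').round(4))
```

```text
[0.50434338 0.09824107 0.15186972]
(227, 124) [[0.4315 0.1629 0.066 ]]
(234, 123) [[0.4312 0.1634 0.046 ]]
(231, 251.5) [[0.429 0.057 0.074]]
(431, 67) [[0.6078 0.2154 0.012 ]]
(430, 162) [[0.616  0.1263 0.012 ]]
```

Call:
drive_tool:
  series:
    - [[-0.035, 0.03, 0], [0, 0, 0]]
    - [[-0.065, 0.055, 0], [0, 0, 0]]
    - [[-0.074, 0.063, -0.02], [0, 0, 0]]
    - [[-0.074, 0.063, -0.03], [0, 0, 0]]
    - [[-0.074, 0.063, -0.03], [0, 0, 0]]

```text
time: 8.95
tool_pos: [0.4317, 0.1569, 0.12]
tool_rot: [-0.001, 0.707, 0.707, -0.001]
contact_force: [0.3, -0.4, -0.7]
gripper_width: 0.996
```

Call:
drive_tool:
  series:
    - [[0, 0.003, -0.035], [0, 0, 0]]
    - [[0, 0.003, -0.065], [0, 0, 0]]
    - [[0, 0.003, -0.09], [0, 0, 0]]
    - [[0, 0.003, -0.105], [0, 0, 0]]
    - [[0, 0.003, -0.113], [0, 0, 0]]
    - [[0, 0.003, -0.114], [0, 0, 0]]
    - [[0, 0.003, -0.114], [0, 0, 0]]

```text
time: 9.65
tool_pos: [0.4336, 0.1603, 0.0082]
tool_rot: [0.0, 0.707, 0.707, 0.001]
contact_force: [1.0, -0.8, 0.2]
gripper_width: 0.997
```

Call:
drive_tool:
  series:
    - [[0, 0, 0], [0, 0, 0]]
    - [[0, 0, 0], [0, 0, 0]]
    - [[0, 0, 0], [0, 0, 0]]
    - [[0, 0, 0], [0, 0, 0]]
    - [[0, 0, 0], [0, 0, 0]]
    - [[0, 0, 0], [0, 0, 0]]
    - [[0, 0, 0], [0, 0, 0]]
  fingers: 1

```text
time: 10.35
tool_pos: [0.4337, 0.1608, 0.0088]
tool_rot: [0.001, 0.707, 0.708, 0.001]
contact_force: [-0.2, -0.6, 6.7]
gripper_width: 0.692
```

Call:
drive_tool:
  series:
    - [[0, 0, 0.01], [0, 0, 0]]
    - [[0, 0, 0.04], [0, 0, 0]]
    - [[0, 0, 0.06], [0, 0, 0]]
    - [[0.035, 0.01, 0.06], [0, 0, 0]]
    - [[0.075, 0.022, 0.06], [0, 0, 0]]
    - [[0.12, 0.035, 0.06], [0, 0, 0]]
    - [[0.155, 0.046, 0.06], [0, 0, 0]]
    - [[0.176, 0.052, 0.06], [0, 0, 0]]

```text
time: 11.15
tool_pos: [0.6104, 0.2133, 0.0674]
tool_rot: [0.0, 0.707, 0.708, 0.0]
contact_force: [-1.0, -0.1, -1.7]
gripper_width: 0.691
```

Call:
drive_tool:
  series:
    - [[0, 0, 0], [0, 0, 0]]
    - [[0, 0, -0.01], [0, 0, 0]]
    - [[0, 0, -0.02], [0, 0, 0]]
    - [[0, 0, -0.02], [0, 0, 0]]
    - [[0, 0, -0.02], [0, 0, 0]]

```text
time: 11.65
tool_pos: [0.6069, 0.2123, 0.0461]
tool_rot: [-0.001, 0.707, 0.708, -0.001]
contact_force: [0.8, 0.2, -1.3]
gripper_width: 0.691
```

Run:
```python
from h import *
s=state();print(s['tool_pos'],s['gripper_width'],s['time'],s['contact_force'])
f=grab_frame('wrist');cv2.imwrite('pics/w5.png',f[:,:,::-1])
```

```text
[0.60688875 0.21226481 0.04614583] 0.6907827265133974 11.65 [ 0.77807822  0.20836875 -1.26760307]
```

View pics/w5.png

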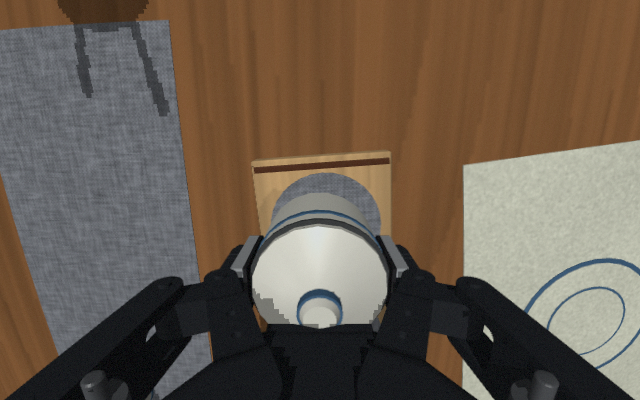

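Run:
```python
from h import *
print(state()['tool_pos'],pix2w([[320,312]],.105,'wrist'),pix2w([[320,303]],.098,'wrist'),pix2w([[326,172],[272,215],[381,215]],.012,'wrist'))
```

```text
[0.60759926 0.21244069 0.04695769] [[0.60786234 0.21634358 0.105     ]] [[0.60788542 0.21489689 0.098     ]] [[0.61183297 0.24854634 0.012     ]
 [0.57634127 0.21967088 0.012     ]
 [0.64851744 0.21979788 0.012     ]]
```

Call:
drive_tool:
  series:
    - [[0.003, -0.002, -0.006], [0, 0, 0]]
    - [[0.003, -0.002, -0.014], [0, 0, 0]]
    - [[0.003, -0.002, -0.02], [0, 0, 0]]
    - [[0.003, -0.002, -0.023], [0, 0, 0]]
    - [[0.003, -0.002, -0.0245], [0, 0, 0]]
    - [[0.003, -0.002, -0.0255], [0, 0, 0]]
    - [[0.003, -0.002, -0.026], [0, 0, 0]]
    - [[0.003, -0.002, -0.026], [0, 0, 0]]

```text
time: 12.5
tool_pos: [0.6115, 0.2107, 0.0215]
tool_rot: [0.0, 0.707, 0.708, 0.0]
contact_force: [-0.3, 0.8, -1.4]
gripper_width: 0.686
```

Call:
drive_tool:
  series:
    - [[0, 0, -0.001], [0, 0, 0]]
    - [[0, 0, -0.0015], [0, 0, 0]]
    - [[0, 0, -0.0015], [0, 0, 0]]

```text
time: 12.8
tool_pos: [0.6118, 0.2107, 0.0208]
tool_rot: [0.0, 0.707, 0.708, 0.0]
contact_force: [-2.2, -1.2, 5.1]
gripper_width: 0.687
```

Call:
drive_tool:
  series:
    - [[0, 0, 0.001], [0, 0, 0]]
    - [[0, 0, 0.001], [0, 0, 0]]
    - [[0, 0, 0.001], [0, 0, 0]]
    - [[0, 0, 0.001], [0, 0, 0]]
    - [[0, 0, 0.001], [0, 0, 0]]
  fingers: -1

```text
time: 13.3
tool_pos: [0.6114, 0.2106, 0.0206]
tool_rot: [-0.0, 0.707, 0.707, -0.0]
contact_force: [0.6, -0.1, -0.2]
gripper_width: 1.001
```

Call:
drive_tool:
  series:
    - [[0, 0, 0.01], [0, 0, 0]]
    - [[0, 0, 0.04], [0, 0, 0]]
    - [[0, 0, 0.085], [0, 0, 0]]
    - [[0, 0, 0.13], [0, 0, 0]]
    - [[-0.03, -0.026, 0.13], [0, 0, 0]]
    - [[-0.06, -0.052, 0.13], [0, 0, 0]]
    - [[-0.09, -0.08, 0.13], [0, 0, 0]]
    - [[-0.12, -0.105, 0.13], [0, 0, 0]]

```text
time: 14.1
tool_pos: [0.4904, 0.1047, 0.1517]
tool_rot: [0.001, 0.707, 0.708, 0.0]
contact_force: [-0.1, -1.6, -0.1]
gripper_width: 0.996
```

Call:
drive_tool:
  series:
    - [[-0.03, -0.025, 0], [0, 0, 0]]
    - [[-0.055, -0.045, 0], [0, 0, 0]]
    - [[-0.063, -0.053, 0], [0, 0, 0]]
    - [[-0.063, -0.053, 0], [0, 0, 0]]
    - [[-0.063, -0.053, 0], [0, 0, 0]]

```text
time: 14.6
tool_pos: [0.4294, 0.0529, 0.1516]
tool_rot: [0.0, 0.707, 0.707, 0.001]
contact_force: [-0.1, 0.5, -0.2]
gripper_width: 0.999
```

Run:
```python
from h import *
s=state();print(s['tool_pos'],s['tool_rot'],s['gripper_width'],s['time'],s['contact_force'])
f=grab_frame('wrist');cv2.imwrite('pics/w6.png',f[:,:,::-1])
```

```text
[0.42939496 0.05286178 0.15157331] [4.99851304e-04 7.06792213e-01 7.07420616e-01 7.67329174e-04] 0.999295627570533 14.6 [-0.05043716  0.45005727 -0.17759698]
```

View pics/w6.png

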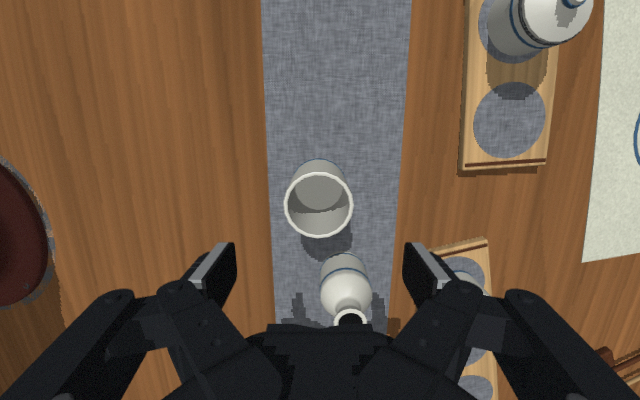

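Call:
drive_tool:
  series:
    - [[0, 0, -0.04], [0, 0, 0]]
    - [[0, 0, -0.075], [0, 0, 0]]
    - [[0, 0, -0.105], [0, 0, 0]]
    - [[0, 0, -0.125], [0, 0, 0]]
    - [[0, 0, -0.135], [0, 0, 0]]
    - [[0, 0, -0.136], [0, 0, 0]]
    - [[0, 0, -0.136], [0, 0, 0]]

```text
time: 15.35
tool_pos: [0.4294, 0.0528, 0.0155]
tool_rot: [0.0, 0.707, 0.708, 0.0]
contact_force: [0.6, 0.5, 0.4]
gripper_width: 1.003
```

Call:
drive_tool:
  series:
    - [[0, 0, 0], [0, 0, 0]]
    - [[0, 0, 0], [0, 0, 0]]
    - [[0, 0, 0], [0, 0, 0]]
    - [[0, 0, 0], [0, 0, 0]]
    - [[0, 0, 0], [0, 0, 0]]
    - [[0, 0, 0], [0, 0, 0]]
    - [[0, 0, 0], [0, 0, 0]]
  fingers: 1

```text
time: 16.05
tool_pos: [0.43, 0.0525, 0.0167]
tool_rot: [0.001, 0.707, 0.707, 0.001]
contact_force: [-0.7, 0.8, 5.1]
gripper_width: 0.677
```

Call:
drive_tool:
  series:
    - [[0, 0, 0.01], [0, 0, 0]]
    - [[0, 0, 0.04], [0, 0, 0]]
    - [[0, 0, 0.06], [0, 0, 0]]
    - [[0.04, 0.014, 0.06], [0, 0, 0]]
    - [[0.085, 0.031, 0.06], [0, 0, 0]]
    - [[0.13, 0.048, 0.06], [0, 0, 0]]
    - [[0.165, 0.061, 0.06], [0, 0, 0]]
    - [[0.187, 0.069, 0.06], [0, 0, 0]]

```text
time: 16.85
tool_pos: [0.6177, 0.1225, 0.0754]
tool_rot: [0.0, 0.707, 0.708, 0.0]
contact_force: [-0.3, -0.2, -0.7]
gripper_width: 0.678
```

Call:
drive_tool:
  series:
    - [[0, 0, 0], [0, 0, 0]]
    - [[0, 0, -0.01], [0, 0, 0]]
    - [[0, 0, -0.02], [0, 0, 0]]
    - [[0, 0, -0.02], [0, 0, 0]]
    - [[0, 0, -0.02], [0, 0, 0]]
    - [[0, 0, -0.02], [0, 0, 0]]

```text
time: 17.45
tool_pos: [0.6151, 0.1214, 0.055]
tool_rot: [0.0, 0.707, 0.707, 0.0]
contact_force: [0.6, 0.1, -0.6]
gripper_width: 0.675
```

Run:
```python
from h import *
s=state();print(s['tool_pos'],s['gripper_width'],s['time'],s['contact_force'])
f=grab_frame('wrist');cv2.imwrite('pics/w7.png',f[:,:,::-1])
```

```text
[0.61512284 0.1213752  0.05498244] 0.6745314057118984 17.45 [ 0.59419114  0.08167957 -0.61688147]
```

View pics/w7.png

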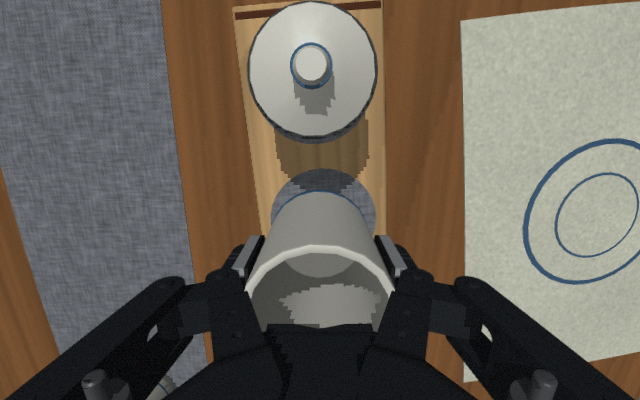

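Call:
drive_tool:
  series:
    - [[0.001, 0, -0.008], [0, 0, 0]]
    - [[0.002, 0, -0.015], [0, 0, 0]]
    - [[0.002, 0, -0.02], [0, 0, 0]]
    - [[0.002, 0, -0.023], [0, 0, 0]]
    - [[0.002, 0, -0.0245], [0, 0, 0]]
    - [[0.002, 0, -0.0255], [0, 0, 0]]
    - [[0.002, 0, -0.026], [0, 0, 0]]
    - [[0.002, 0, -0.026], [0, 0, 0]]

```text
time: 18.3
tool_pos: [0.6176, 0.1216, 0.029]
tool_rot: [0.0, 0.707, 0.707, 0.0]
contact_force: [0.6, 0.2, -1.3]
gripper_width: 0.675
```

Call:
drive_tool:
  series:
    - [[0, 0, -0.0005], [0, 0, 0]]
    - [[0, 0, -0.001], [0, 0, 0]]
    - [[0, 0, -0.001], [0, 0, 0]]

```text
time: 18.6
tool_pos: [0.6177, 0.1216, 0.0287]
tool_rot: [0.0, 0.707, 0.708, 0.0]
contact_force: [-2.7, -0.3, 4.2]
gripper_width: 0.677
```

Call:
drive_tool:
  series:
    - [[0, 0, 0.001], [0, 0, 0]]
    - [[0, 0, 0.001], [0, 0, 0]]
    - [[0, 0, 0.001], [0, 0, 0]]
    - [[0, 0, 0.001], [0, 0, 0]]
    - [[0, 0, 0.001], [0, 0, 0]]
  fingers: -1

```text
time: 19.1
tool_pos: [0.6174, 0.1216, 0.0286]
tool_rot: [-0.0, 0.707, 0.707, -0.0]
contact_force: [0.3, -0.8, -0.1]
gripper_width: 0.999
```

Call:
drive_tool:
  series:
    - [[0, 0, 0.01], [0, 0, 0]]
    - [[0, 0, 0.04], [0, 0, 0]]
    - [[0, 0, 0.085], [0, 0, 0]]
    - [[0, 0, 0.13], [0, 0, 0]]
    - [[-0.025, -0.026, 0.14], [0, 0, 0]]
    - [[-0.055, -0.057, 0.14], [0, 0, 0]]
    - [[-0.085, -0.088, 0.14], [0, 0, 0]]
    - [[-0.115, -0.119, 0.14], [0, 0, 0]]

```text
time: 19.9
tool_pos: [0.5015, 0.0017, 0.1698]
tool_rot: [0.001, 0.706, 0.708, 0.0]
contact_force: [-0.1, -1.4, 0.9]
gripper_width: 1.002
```

Call:
drive_tool:
  series:
    - [[-0.025, -0.026, 0], [0, 0, 0]]
    - [[-0.04, -0.042, 0], [0, 0, 0]]
    - [[-0.046, -0.049, 0], [0, 0, 0]]
    - [[-0.046, -0.049, 0], [0, 0, 0]]
    - [[-0.046, -0.049, 0], [0, 0, 0]]
    - [[-0.046, -0.049, 0], [0, 0, 0]]

```text
time: 20.5
tool_pos: [0.4571, -0.0458, 0.169]
tool_rot: [0.0, 0.706, 0.708, 0.0]
contact_force: [-0.4, 0.2, -0.1]
gripper_width: 0.997
```

Run:
```python
from h import *
s=state();print(s['tool_pos'],s['tool_rot'],s['gripper_width'],s['time'],s['contact_force'])
f=grab_frame('wrist');cv2.imwrite('pics/w8.png',f[:,:,::-1])
```

```text
[ 0.45708441 -0.04580297  0.16900887] [5.95080061e-06 7.06325488e-01 7.07887191e-01 1.71074223e-04] 0.9972709564088751 20.5 [-0.36796662  0.23490381 -0.13367059]
```

View pics/w8.png

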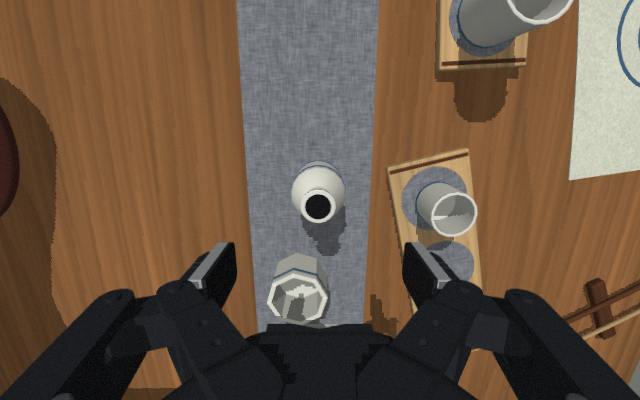

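Call:
drive_tool:
  series:
    - [[0, 0, -0.04], [0, 0, 0]]
    - [[0, 0, -0.08], [0, 0, 0]]
    - [[0, 0, -0.11], [0, 0, 0]]
    - [[0, 0, -0.13], [0, 0, 0]]
    - [[0, 0, -0.141], [0, 0, 0]]
    - [[0, 0, -0.144], [0, 0, 0]]
    - [[0, 0, -0.144], [0, 0, 0]]

```text
time: 21.25
tool_pos: [0.457, -0.0463, 0.0252]
tool_rot: [0.0, 0.707, 0.708, 0.0]
contact_force: [0.4, 0.4, 0.1]
gripper_width: 1.002
```

Call:
drive_tool:
  series:
    - [[0, 0, 0], [0, 0, 0]]
    - [[0, 0, 0], [0, 0, 0]]
    - [[0, 0, 0], [0, 0, 0]]
    - [[0, 0, 0], [0, 0, 0]]
    - [[0, 0, 0], [0, 0, 0]]
    - [[0, 0, 0], [0, 0, 0]]
    - [[0, 0, 0], [0, 0, 0]]
  fingers: 1

```text
time: 21.95
tool_pos: [0.4577, -0.0468, 0.0263]
tool_rot: [0.001, 0.707, 0.707, 0.001]
contact_force: [-1.0, -0.2, 6.8]
gripper_width: 0.59
```

Call:
drive_tool:
  series:
    - [[0, 0, 0.01], [0, 0, 0]]
    - [[0, 0, 0.04], [0, 0, 0]]
    - [[0, 0, 0.08], [0, 0, 0]]
    - [[0.03, -0.021, 0.08], [0, 0, 0]]
    - [[0.065, -0.046, 0.08], [0, 0, 0]]
    - [[0.1, -0.07, 0.08], [0, 0, 0]]
    - [[0.13, -0.092, 0.08], [0, 0, 0]]
    - [[0.149, -0.105, 0.08], [0, 0, 0]]

```text
time: 22.75
tool_pos: [0.6068, -0.153, 0.1048]
tool_rot: [0.0, 0.707, 0.707, -0.0]
contact_force: [-0.4, 0.1, -2.5]
gripper_width: 0.59
```

Call:
drive_tool:
  series:
    - [[0, 0, 0], [0, 0, 0]]
    - [[0, 0, -0.02], [0, 0, 0]]
    - [[0, 0, -0.035], [0, 0, 0]]
    - [[0, 0, -0.04], [0, 0, 0]]
    - [[0, 0, -0.04], [0, 0, 0]]
    - [[0, 0, -0.04], [0, 0, 0]]

```text
time: 23.35
tool_pos: [0.6054, -0.1512, 0.0652]
tool_rot: [0.0, 0.707, 0.708, 0.0]
contact_force: [0.3, 0.3, -2.0]
gripper_width: 0.587
```

Run:
```python
from h import *
s=state();print(s['tool_pos'],s['gripper_width'],s['time'],s['contact_force'])
f=grab_frame('wrist');cv2.imwrite('pics/w9.png',f[:,:,::-1])
```

```text
[ 0.60537344 -0.15120374  0.06520507] 0.587147076577538 23.35 [ 0.30598659  0.31501805 -2.04179904]
```

View pics/w9.png

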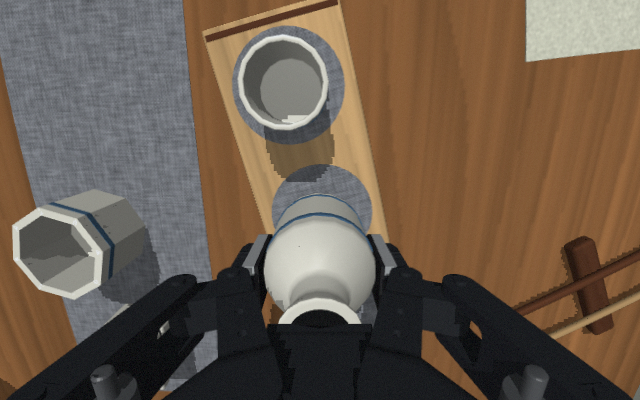

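Call:
drive_tool:
  series:
    - [[0.001, 0, -0.008], [0, 0, 0]]
    - [[0.001, 0, -0.015], [0, 0, 0]]
    - [[0.001, 0, -0.02], [0, 0, 0]]
    - [[0.001, 0, -0.0235], [0, 0, 0]]
    - [[0.001, 0, -0.025], [0, 0, 0]]
    - [[0.001, 0, -0.026], [0, 0, 0]]
    - [[0.001, 0, -0.0265], [0, 0, 0]]
    - [[0.001, 0, -0.0265], [0, 0, 0]]

```text
time: 24.2
tool_pos: [0.6066, -0.1515, 0.0385]
tool_rot: [0.0, 0.707, 0.707, 0.0]
contact_force: [0.8, 1.4, -2.2]
gripper_width: 0.584
```

Call:
drive_tool:
  series:
    - [[0, 0, -0.0005], [0, 0, 0]]
    - [[0, 0, -0.001], [0, 0, 0]]
    - [[0, 0, -0.001], [0, 0, 0]]

```text
time: 24.5
tool_pos: [0.6067, -0.1515, 0.0384]
tool_rot: [0.0, 0.707, 0.708, 0.0]
contact_force: [-3.9, 0.2, 5.7]
gripper_width: 0.586
```

Call:
drive_tool:
  series:
    - [[0, 0, 0.001], [0, 0, 0]]
    - [[0, 0, 0.001], [0, 0, 0]]
    - [[0, 0, 0.001], [0, 0, 0]]
    - [[0, 0, 0.001], [0, 0, 0]]
    - [[0, 0, 0.001], [0, 0, 0]]
  fingers: -1

```text
time: 25.0
tool_pos: [0.6064, -0.1514, 0.0381]
tool_rot: [-0.0, 0.707, 0.707, -0.0]
contact_force: [0.3, 0.2, -0.3]
gripper_width: 0.997
```

Call:
drive_tool:
  series:
    - [[0, 0, 0.01], [0, 0, 0]]
    - [[0, 0, 0.04], [0, 0, 0]]
    - [[0, 0, 0.085], [0, 0, 0]]
    - [[0, 0, 0.13], [0, 0, 0]]
    - [[-0.025, -0.002, 0.14], [0, 0, -4]]
    - [[-0.055, -0.005, 0.14], [0, 0, -8]]
    - [[-0.085, -0.008, 0.14], [0, 0, -12]]
    - [[-0.12, -0.011, 0.14], [0, 0, -15]]

```text
time: 25.8
tool_pos: [0.4858, -0.1625, 0.1794]
tool_rot: [0.001, 0.794, 0.608, 0.0]
contact_force: [-0.6, -1.0, 0.0]
gripper_width: 0.997
```

Call:
drive_tool:
  series:
    - [[-0.025, -0.003, 0], [0, 0, 0]]
    - [[-0.045, -0.005, 0], [0, 0, 0]]
    - [[-0.054, -0.006, 0], [0, 0, 0]]
    - [[-0.054, -0.006, 0], [0, 0, 0]]
    - [[-0.054, -0.006, 0], [0, 0, 0]]

```text
time: 26.3
tool_pos: [0.4331, -0.1686, 0.1789]
tool_rot: [0.001, 0.793, 0.609, 0.0]
contact_force: [-0.1, -0.7, 0.0]
gripper_width: 0.999
```

Run:
```python
from h import *
s=state();print(s['tool_pos'],s['tool_rot'],s['gripper_width'],s['time'],s['contact_force'])
f=grab_frame('wrist');cv2.imwrite('pics/w10.png',f[:,:,::-1])
```

```text
[ 0.43306085 -0.16855207  0.17888938] [5.29030032e-04 7.93047462e-01 6.09159515e-01 3.58496985e-04] 0.9987775426797038 26.3 [-0.10949276 -0.65411152  0.04425781]
```

View pics/w10.png

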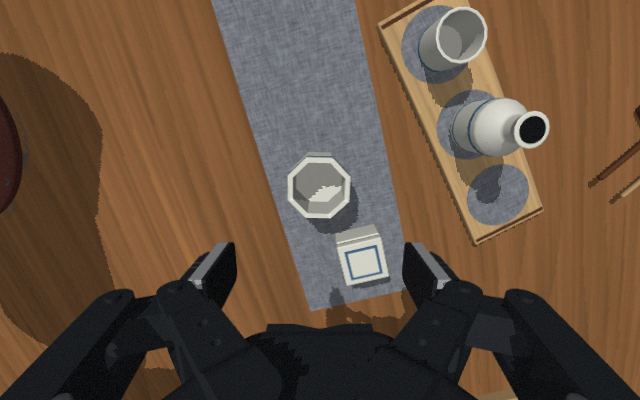

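Call:
drive_tool:
  series:
    - [[0, 0, -0.04], [0, 0, 0]]
    - [[0, 0, -0.085], [0, 0, 0]]
    - [[0, 0, -0.125], [0, 0, 0]]
    - [[0, 0, -0.15], [0, 0, 0]]
    - [[0, 0, -0.164], [0, 0, 0]]
    - [[0, 0, -0.171], [0, 0, 0]]
    - [[0, 0, -0.172], [0, 0, 0]]
    - [[0, 0, -0.172], [0, 0, 0]]

```text
time: 27.15
tool_pos: [0.4333, -0.1687, 0.007]
tool_rot: [0.001, 0.793, 0.609, 0.0]
contact_force: [0.1, -1.2, -0.3]
gripper_width: 1.002
```

Call:
drive_tool:
  series:
    - [[0, 0, 0], [0, 0, 0]]
    - [[0, 0, 0], [0, 0, 0]]
    - [[0, 0, 0], [0, 0, 0]]
    - [[0, 0, 0], [0, 0, 0]]
    - [[0, 0, 0], [0, 0, 0]]
    - [[0, 0, 0], [0, 0, 0]]
    - [[0, 0, 0], [0, 0, 0]]
  fingers: 1

```text
time: 27.85
tool_pos: [0.4336, -0.1691, 0.0078]
tool_rot: [0.001, 0.793, 0.609, 0.001]
contact_force: [0.1, 1.1, 6.1]
gripper_width: 0.717
```

Call:
drive_tool:
  series:
    - [[0, 0, 0.01], [0, 0, 0]]
    - [[0, 0, 0.04], [0, 0, 0]]
    - [[0, 0, 0.06], [0, 0, 0]]
    - [[0.04, -0.02, 0.06], [0, 0, 0]]
    - [[0.085, -0.038, 0.06], [0, 0, 0]]
    - [[0.13, -0.052, 0.06], [0, 0, 0]]
    - [[0.17, -0.064, 0.06], [0, 0, 0]]
    - [[0.194, -0.07, 0.06], [0, 0, 0]]

```text
time: 28.65
tool_pos: [0.6285, -0.2391, 0.0663]
tool_rot: [0.0, 0.793, 0.609, 0.0]
contact_force: [0.1, -0.1, -1.9]
gripper_width: 0.717
```

Call:
drive_tool:
  series:
    - [[0, 0, 0], [0, 0, 0]]
    - [[0, 0, -0.01], [0, 0, 0]]
    - [[0, 0, -0.02], [0, 0, 0]]
    - [[0, 0, -0.02], [0, 0, 0]]
    - [[0, 0, -0.02], [0, 0, 0]]
    - [[0, 0, -0.02], [0, 0, 0]]

```text
time: 29.25
tool_pos: [0.6261, -0.2384, 0.0465]
tool_rot: [0.0, 0.793, 0.609, 0.0]
contact_force: [-0.6, -0.5, -1.1]
gripper_width: 0.715
```

Run:
```python
from h import *
s=state();print(s['tool_pos'],s['gripper_width'],s['time'],s['contact_force'])
f=grab_frame('wrist');cv2.imwrite('pics/w11.png',f[:,:,::-1])
```

```text
[ 0.6260799  -0.23837689  0.04654348] 0.7146623169357164 29.25 [-0.60376288 -0.46140547 -1.08666099]
```

View pics/w11.png

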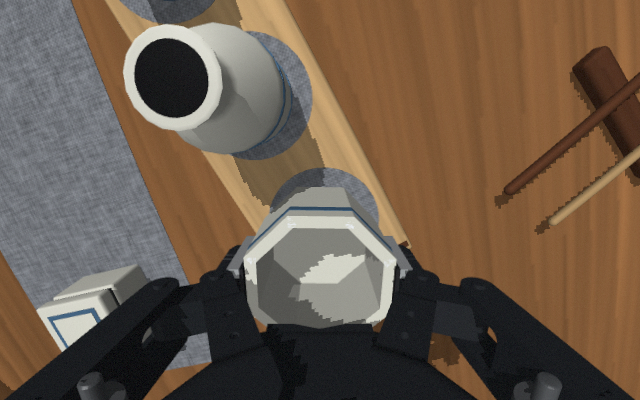

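Call:
drive_tool:
  series:
    - [[0.001, 0, -0.008], [0, 0, 0]]
    - [[0.002, 0, -0.015], [0, 0, 0]]
    - [[0.002, 0, -0.02], [0, 0, 0]]
    - [[0.002, 0, -0.0235], [0, 0, 0]]
    - [[0.002, 0, -0.025], [0, 0, 0]]
    - [[0.002, 0, -0.026], [0, 0, 0]]
    - [[0.002, 0, -0.0265], [0, 0, 0]]
    - [[0.002, 0, -0.0265], [0, 0, 0]]

```text
time: 30.1
tool_pos: [0.6286, -0.2385, 0.02]
tool_rot: [0.0, 0.793, 0.609, 0.0]
contact_force: [-0.2, 0.2, -1.6]
gripper_width: 0.723
```

Call:
drive_tool:
  series:
    - [[0, 0, -0.0005], [0, 0, 0]]
    - [[0, 0, -0.001], [0, 0, 0]]
    - [[0, 0, -0.001], [0, 0, 0]]

```text
time: 30.4
tool_pos: [0.6287, -0.2386, 0.0198]
tool_rot: [0.0, 0.793, 0.609, 0.0]
contact_force: [-3.8, 1.5, 5.6]
gripper_width: 0.723
```

Release, rise, and back the arm off toward the robot for a clear final view.

Call:
drive_tool:
  series:
    - [[0, 0, 0.001], [0, 0, 0]]
    - [[0, 0, 0.001], [0, 0, 0]]
    - [[0, 0, 0.001], [0, 0, 0]]
    - [[0, 0, 0.001], [0, 0, 0]]
    - [[0, 0, 0.001], [0, 0, 0]]
  fingers: -1

```text
time: 30.9
tool_pos: [0.6284, -0.2384, 0.0196]
tool_rot: [-0.0, 0.793, 0.609, -0.0]
contact_force: [-0.2, -0.3, 1.0]
gripper_width: 1.005
```

Call:
drive_tool:
  series:
    - [[0, 0, 0.01], [0, 0, 0]]
    - [[0, 0, 0.04], [0, 0, 0]]
    - [[0, 0, 0.085], [0, 0, 0]]
    - [[0, 0, 0.13], [0, 0, 0]]
    - [[0, 0, 0.17], [0, 0, 0]]
    - [[-0.04, -0.02, 0.2], [0, 0, 0]]
    - [[-0.08, -0.05, 0.2], [0, 0, 0]]
    - [[-0.12, -0.08, 0.2], [0, 0, 0]]

```text
time: 31.7
tool_pos: [0.5107, -0.3174, 0.2232]
tool_rot: [0.003, 0.792, 0.61, 0.0]
contact_force: [-1.0, -1.4, 0.0]
gripper_width: 1.0
```

Call:
drive_tool:
  series:
    - [[-0.03, -0.03, 0], [0, 0, 0]]
    - [[-0.06, -0.06, 0], [0, 0, 0]]
    - [[-0.09, -0.1, 0], [0, 0, 0]]
    - [[-0.12, -0.13, 0], [0, 0, 0]]
    - [[-0.14, -0.16, 0], [0, 0, 0]]
    - [[-0.14, -0.18, 0], [0, 0, 0]]
    - [[-0.14, -0.18, 0], [0, 0, 0]]

```text
time: 32.4
tool_pos: [0.3699, -0.4987, 0.2206]
tool_rot: [0.001, 0.794, 0.608, -0.0]
contact_force: [0.6, 0.8, 0.6]
gripper_width: 0.997
```

Run:
```python
from h import *
s=state();print(s['tool_pos'],s['gripper_width'],s['time'],s['contact_force'])
B={'long':((.606,-.151),np.arctan2(.044,.1745)),'short':((.6135,.1655),np.arctan2(-(.6100-.6167),.09))}
T={'flask_mid':('long',0),'small_cup_mid':('long',.09),'eight_pot_mid':('long',-.09),'lidded_jar_mid':('short',.045),'tall_cup_mid':('short',-.045)}
for n in ['top','scene']:
    f=grab_frame(n);cv2.imwrite(f'pics/{n}_end.png',f[:,:,::-1])
    for o in [*T,'square_box_mid','brush_pot','paint_dish']:
        r=place_of(n,o)
        if not r: print(n,o,'none');continue
        p=np.array(r[0]['location'])
        e=''
        if o in T:
            b,y=T[o];c,a=B[b];a=a;d=p[:2]-c
            # board y=( -sin a, cos a)
            e=np.round([d@[np.cos(a),np.sin(a)],d@[-np.sin(a),np.cos(a)]-y],4)
        print(n,o,p,r[0]['confidence'],e)
f=cv2.imread('pics/top_end.png');cv2.imwrite('pics/te.png',cv2.resize(f[150:270,200:440],None,fx=3.3,fy=3.3,interpolation=cv2.INTER_CUBIC))
f=cv2.imread('pics/scene_end.png');cv2.imwrite('pics/se.png',cv2.resize(f[150:260,160:510],None,fx=2.2,fy=2.2,interpolation=cv2.INTER_CUBIC))
```

```text
[ 0.36986593 -0.49867295  0.22061946] 0.9966883894717037 32.4 [0.56590239 0.81583359 0.62580165]
top flask_mid [ 0.6051 -0.1556  0.0637] 0.66 [-0.002  -0.0042]
top small_cup_mid [ 0.588  -0.0646  0.0331] 0.63 [ 0.0037 -0.0018]
top eight_pot_mid [ 0.6339 -0.2373  0.0386] 0.74 [ 0.006  -0.0005]
top lidded_jar_mid [0.6113 0.214  0.0412] 0.98 [0.0014 0.0035]
top tall_cup_mid [0.6191 0.1194 0.0508] 0.77 [ 0.0022 -0.0014]
top square_box_mid [ 0.4538 -0.2613  0.0218] 0.95 
top brush_pot [ 0.4631  0.439  -0.0012] 0.63 
top paint_dish none
scene flask_mid [ 0.6092 -0.1529  0.0578] 0.62 [ 0.0026 -0.0026]
scene small_cup_mid [ 0.5822 -0.0703  0.0344] 0.89 [-0.0033 -0.0059]
scene eight_pot_mid none
scene lidded_jar_mid [0.6091 0.2126 0.0421] 0.71 [-0.0009  0.0023]
scene tall_cup_mid [0.6176 0.1183 0.0484] 0.71 [ 0.0006 -0.0024]
scene square_box_mid [ 0.4575 -0.2654  0.02  ] 0.57 
scene brush_pot [ 0.4605  0.44   -0.001 ] 0.91 
scene paint_dish [ 0.4475 -0.4444 -0.0006] 0.62
```

View pics/te.png

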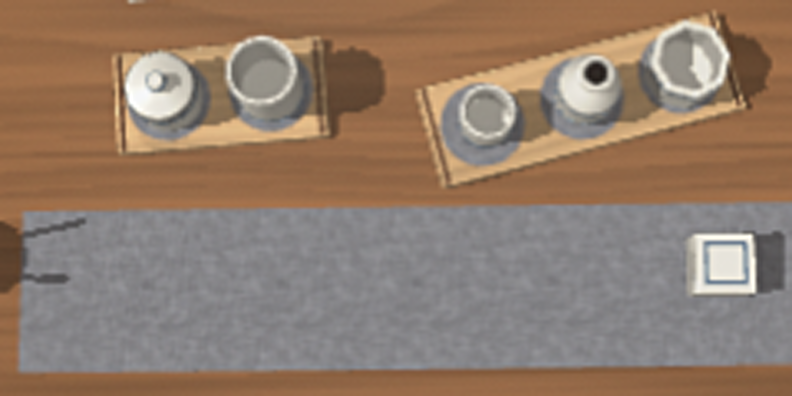

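View pics/se.png

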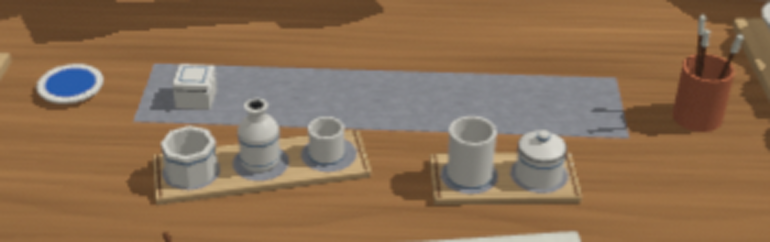

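All five pieces stand upright on their pads and the three bystanders look unmoved, so I'm handing in.

```bash
python3 -c "
from plant import *
print(job_done())"
```

```text
the job is handed in; nothing more can be done
None
```

Both sets are made up and the job is handed in, at about 33 s of the 122 s allowed; the hand-in reports no verdict. The flask, small cup and eight-sided pot stand on the long board. The lidded jar and tall cup stand on the short board.

- **Placement:** The last top and scene pictures show every piece upright on its named pad. The networks put all of them within about 6 mm of their pad centres, against the 15 mm allowed, and at heights within tolerance.
- **Gentle handling:** Each piece was lowered until it just touched; the force readings at touchdown stayed below about 12 N, against the 60 N limit. The gripper was open and clear of everything before I handed in.
- **Left alone:** The square box, brush pot and paint dish were found within about 8 mm of where they were first seen, which is network scatter. In the pictures they look untouched.

**Missed or disagreed:**
- The networks missed the eight-sided pot in the last scene picture and the paint dish in the last top picture. Each was found by the other camera.
- The wrist camera read about 5 mm farther left (+y) than the fixed cameras, so I worked mainly with shifts between piece and pad, which agreed.

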